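# Slide the loaded grooming tray into its shelf holder

### The arm

A 7-joint arm with a two-finger parallel gripper is mounted at the origin on the work surface. World frame = base frame: x ahead of the robot, y to its left, z up, the work surface at z = 0. Lengths are in m, angles in rad, forces in N, time in s.
With the tool pointing down it reaches from about 0.425 to 0.95 m from the base axis. Payload 4.7 kg.
Tool frame: the origin (TCP) lies between the finger pads; the fingertips stand 19 mm ahead of it and the grasp point (between the pads) is the TCP; z points along the fingers, y is the direction in which the jaws open and shut (so a half turn about z gives the same grasp; the last joint's range is limited). The gripper opens to 87 mm and grips with 3 to 60 N. Pads are 19 mm wide; open, the fingers measure 117 mm over their backs; the gripper's body (75 mm by 190 mm) begins 51 mm behind the grasp point.
Start: joints at [-1.29, 0.469, -0.049, 1.532, 0.024, 1.141, -0.082], TCP at [0.206, 0.643, 0.242] pointing down, gripper open.
Joint ranges: [-2.59, 2.59], [-0.33, 1.99], [-1.39, 1.29], [0.1, 2.45], [-1.04, 4.18], [0.21, 1.99], [-2.66, 2.66]. Speed limits (rad/s): [2.57, 2.57, 3.14, 3.14, 3.14, 3.14, 3.14].

### API

Orientations are given as a rotation vector (axis times angle).
In Python, from bench import manip gives the robot as it stands.
- The arm moves only by the tool jog_arm, never from a script. Its argument "increments" is a list of rows, each a list of 5 numbers: the opening, from 0 (shut) to 1 (fully open), then the shift along the world's x, y, z in mm, then the turn about the world's z in degrees. In form: [[grip, dx, dy, dz, yaw], ...]. A call has 1 to 12 rows; each row is the pose to reach, as a shift and turn from the pose commanded when the call began; what a row does not reach only later rows make up. A row lasts 1/12 s, in which the tool goes at most 41.7 mm and 7.16 degrees, less where a joint would pass 70% of its speed; a pose out of reach is approached as far as the arm can. A call with a gripper value outside its range is refused whole. The fingers move at their own pace and stop on an object; the grip force is fixed at half the most. Time passes only in rows, so rows that repeat a pose let the fingers close. It gives the time, the measured TCP pose, the force and the opening at its end, in the units of the state.
- manip.state(): the state, without advancing time (a new reading comes with each control period).
- manip.capture(name): name is "scene" or "side" or "wrist"; returns the picture (420x560x3 uint8, blue, green, red); there is no depth.
- manip.camera_params(name): a dict with "fovy" (degrees; the focal length in pixels is half the picture's height over the tangent of half this angle, whatever the lens; pixels are square), "cx", "cy" (the principal point, pixels), "dist" ([k1, k2, p1, p2, k3] as OpenCV has them; the pictures are not rectified), "extrinsics" (4x4, takes a point from world to camera coordinates); the wrist camera has in their place "T_tool_cam" (4x4, takes a point from camera to tool coordinates, whose origin is the TCP and whose axes are the flange's). Camera axes: x right, y down, z forward; pixel columns grow to the right and rows downward; lengths in m; the calibration is good to about 2 mm. A picture is of the moment at which its call begins: read the wrist's pose just before it. camera_params takes no time and is no camera call.
- manip.hand_in(): hands the job in, once; it reports no verdict.
The state is a dict: "time_s": time; "joints": joint angles; "joint_velocities": joint speeds; "joint_efforts": joint torques, N m; "tool_pos": TCP position; "ee_rot": TCP orientation; "wrist_force": force on the tool from outside, world axes, zero at the start; "ft_torque": the same for the moment, N m; "gripper_width": finger opening in m.
Only numpy, scipy, OpenCV 4.12 (cv2) and the standard library are available. Lean on these libraries where they do the work, as an engineer would, in place of code of your own. Each camera call takes 0.05 s, during which the arm holds its last target.

### The job

Two low slotted wooden holders stand on the walnut shelf; the loaded grooming tray fits only the wider one. Slide the tray, handle last, under the lips of the wider holder until it is fully home, its near edge level with the holder's mouth and only the handle sticking out. Keep the amber bottle standing and the brush lying in their places in the tray, and let go.

Things in the scene. Friction and masses are not known exactly. Their poses are not given: they have to be found in the camera images.
- tray: Loose beech tray, 0.5 kg loaded; drags easily. Base 140 (x) x 130 (y) x 8 mm; rims on it, 84 mm wide, reach 18 mm high, leaving bare side flanges. Origin: centre of underside. +x end goes in first. Handle at the -x end: upright tab 12 mm thick (y), x = -69 to -125, y = 0, top 55 mm high; pinch from above at x = -100, 40 mm up. Load: bottle at +y, brush at -y of the middle rib.
- wide_rack: Wider of 2 fixed holders, no floor: 150 (x) x 170 (y) x 26 mm high. Origin: centre of footprint. Mouth at x = -75, tray enters along +x. Slot 150 wide; lips over its sides, underside 20 high, 108 mm apart. Back wall's inner face x = 65: tray home has its origin at x = -5. The other holder (110 wide, slot 90) is beside it, >= 170 mm off, mouth up to 75 mm nearer the tray: line up at x = -250 first.
- bottle: Closed amber glass bottle, black screw cap, 32 mm diameter, 70 mm tall, 80 g. Stands loose in the tray's 36 x 36 mm leading pocket, centre at tray x = 46, y = 20 mm, floor 8 mm above the shelf, rims 10 mm high round it. Origin: centre of its underside; z up its axis.
- brush: Beard brush, wooden back and handle, lying bristles up in the tray's long compartment at tray y = -20 mm, floor 8 mm above the shelf, its handle towards the tray's handle. 116 mm long (x), head 30 mm wide, 25 mm high; 60 g. Origin: on its underside at mid-length; x towards the head, z up.
There are look-alikes about, which are no part of the job. There is more than one size of the brush; the job needs the smallest. Leave any purple look-alike of the wide_rack alone.

How it is judged:
By the outcome, as a careful person would: the job done as asked, in the order asked, and still so for the second after the job is handed in, with the robot touching nothing.
It also fails if it takes over 42 s, if anything falls off the work surface, if the arm or the gripper's body presses on something with over 40 N, if the wrist force passes 120 N, or if a joint passes its speed limit or range.

## Working session

There is one attempt and no reset: what is moved stays moved. The work goes in short steps, Python scripts to look and compute and a tool call to move; the robot and the scene stay as the last step left them, time stands still between calls to the robot, and variables do not carry over. Pictures are saved under pics/ and viewed, and the job is handed in when it is done.

Besides the shell and the picture viewer there is one more tool, called after "Request:" in YAML: its name, and indented under it one key for each argument. jog_arm: Moves the arm, as the interface text tells. Its arguments: {"type":"object","properties":{"increments":{"type":"array"}},"required":["increments"]}

```bash
ls; mkdir -p pics; cat > h.py <<'E'
import numpy as np, cv2
from bench import manip
def snap(n,f):
    im=manip.capture(n); cv2.imwrite('pics/'+f,im); return im
E
python3 - <<'E'
from h import *
s=manip.state(); print(s)
for n in ("scene","side","wrist"):
    print(n,manip.camera_params(n)); snap(n,n+'0.png')
E
```

```text
pics
{'time_s': 0.0, 'joints': array([-1.28991709,  0.46945361, -0.048573  ,  1.53371126,  0.02411685,
        1.14099688, -0.08230853]), 'joint_velocities': array([ 0.00201217,  0.00038854,  0.00194407, -0.00065353, -0.0002317 ,
       -0.00048257, -0.00229001]), 'joint_efforts': array([-9.69901666e-04, -5.07978272e+01, -8.12157453e-02, -2.36159706e+01,
       -6.12384779e-02,  3.82050325e-02,  1.98296129e-04]), 'tool_pos': array([0.20560465, 0.64232356, 0.2404838 ]), 'ee_rot': array([-4.84607474e-01, -3.10377894e+00,  3.09745240e-03]), 'wrist_force': array([-0.69058783,  0.20135743, -0.19697574]), 'ft_torque': array([-0.03669315, -0.04752056, -0.01247015]), 'gripper_width': 0.08700569925561909}
scene {'fovy': 46.95172030256191, 'cx': 279.74336852096275, 'cy': 209.0077029003041, 'dist': array([-0.09971414,  0.        ,  0.        ,  0.        ,  0.        ]), 'extrinsics': array([[ 0.67500951,  0.73778244, -0.00626342, -0.35839517],
       [ 0.57771284, -0.53380142, -0.61749811, -0.27722249],
       [-0.45892269,  0.41319864, -0.78654742,  1.58322031],
       [ 0.        ,  0.      
[... 281 characters left out ...]
[-0.49425716, -0.44319351, -0.74785652,  0.29052395],
       [ 0.55024012,  0.50652474, -0.66382867,  0.96606231],
       [ 0.        ,  0.        ,  0.        ,  1.        ]])}
wrist {'fovy': 58.81008391414293, 'cx': 281.0161589525706, 'cy': 210.74521121503966, 'dist': array([-0.10187556,  0.        ,  0.        ,  0.        ,  0.        ]), 'T_tool_cam': array([[ 6.98158495e-04, -9.62935230e-01, -2.69731820e-01,
         7.41639476e-02],
       [ 9.99999677e-01,  5.64734204e-04,  5.72256580e-04,
        -1.12959998e-04],
       [-3.98719237e-04, -2.69732133e-01,  9.62935313e-01,
        -1.42670978e-01],
       [ 0.00000000e+00,  0.00000000e+00,  0.00000000e+00,
         1.00000000e+00]])}
```

View pics/scene0.png

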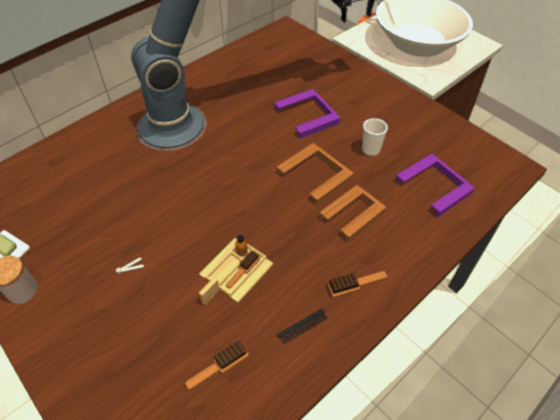

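View pics/side0.png

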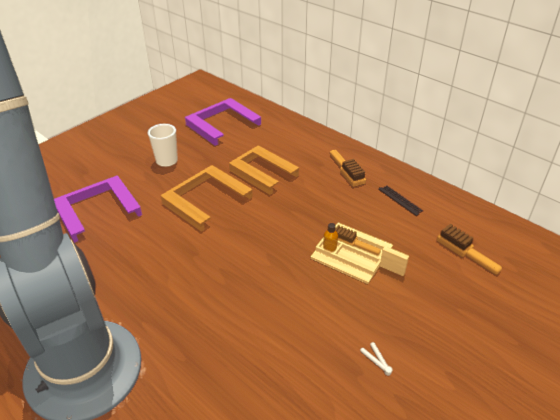

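View pics/wrist0.png

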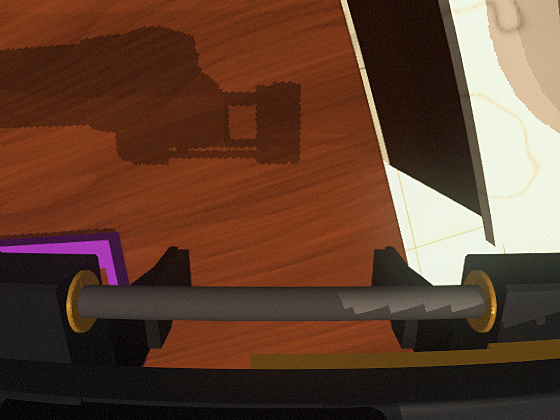

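The scene view shows the tray at about (236,268) with its handle at (208,291). The wide orange rack is at about (315,170) and the narrow one at about (352,212). The purple look-alikes are clear of both. Next I'll zoom in for corners.

```bash
cat >> h.py <<'E'
def K(n):
    p=manip.camera_params(n); f=210/np.tan(np.radians(p['fovy']/2))
    return np.array([[f,0,p['cx']],[0,f,p['cy']],[0,0,1.]]),p
def rays(n,px,pose=None):
    k,p=K(n); u=cv2.undistortPoints(np.array(px,float).reshape(-1,1,2),k,p['dist'],None,None).reshape(-1,2)
    d=np.c_[u,np.ones(len(u))]
    if n=='wrist':
        R,_=cv2.Rodrigues(pose['ee_rot']); T=np.eye(4);T[:3,:3]=R;T[:3,3]=pose['tool_pos']; M=T@p['T_tool_cam']
    else: M=np.linalg.inv(p['extrinsics'])
    return M[:3,3],d@M[:3,:3].T
def onplane(n,px,z,pose=None):
    o,d=rays(n,px,pose); return o+d*((z-o[2])/d[:,2])[:,None]
def tri(r1,r2):
    o1,d1=r1;o2,d2=r2;out=[]
    for a,b in zip(d1,d2):
        s=np.linalg.lstsq(np.c_[a,-b],o2-o1,rcond=None)[0]
        p,q=o1+s[0]*a,o2+s[1]*b; out.append(np.r_[(p+q)/2,np.linalg.norm(p-q)])
    return np.array(out)
def proj(n,P,pose=None):
    k,p=K(n)
    if n=='wrist':
        R,_=cv2.Rodrigues(pose['ee_rot']); T=np.eye(4);T[:3,:3]=R;T[:3,3]=pose['tool_pos']; E=np.linalg.inv(T@p['T_tool_cam'])
    else: E=p['extrinsics']
    return cv2.projectPoints(np.array(P,float).reshape(-1,3),cv2.Rodrigues(E[:3,:3])[0],E[:3,3],k,p['dist'])[0].reshape(-1,2)
E
python3 - <<'E'
from h import *
a=cv2.imread('pics/scene0.png');b=cv2.imread('pics/side0.png')
c=lambda im,x,y,w,h,s,f:cv2.imwrite('pics/'+f,cv2.resize(im[y:y+h,x:x+w],None,fx=s,fy=s,interpolation=cv2.INTER_CUBIC))
c(a,190,225,95,90,6,'s_tray.png'); c(a,270,130,130,115,6,'s_rack.png')
c(b,300,210,120,80,6,'d_tray.png'); c(b,150,130,160,110,5,'d_rack.png')
E
```

```text
(no output)
```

View pics/s_tray.png

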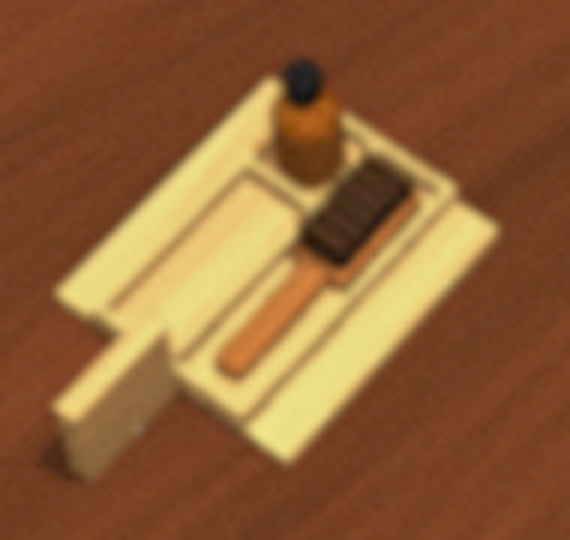

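View pics/s_rack.png

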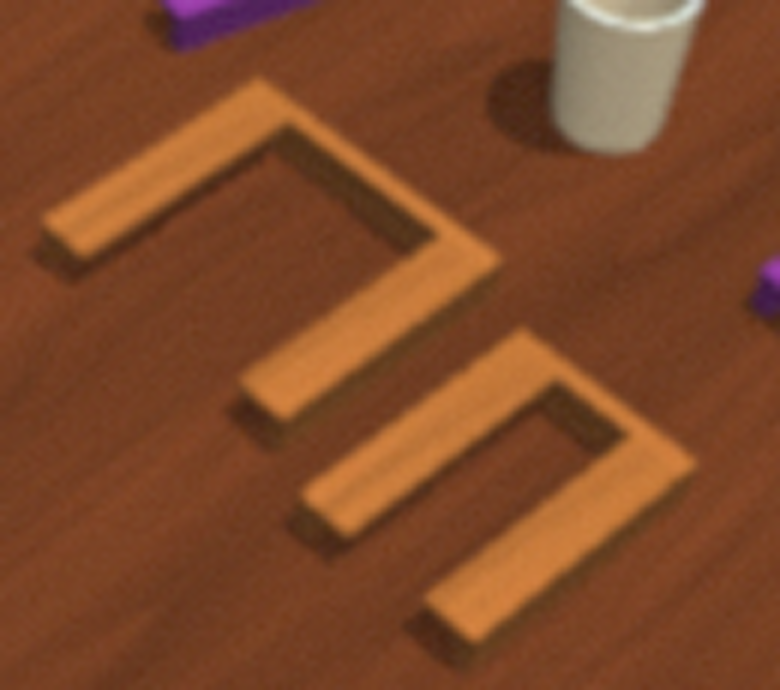

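View pics/d_tray.png

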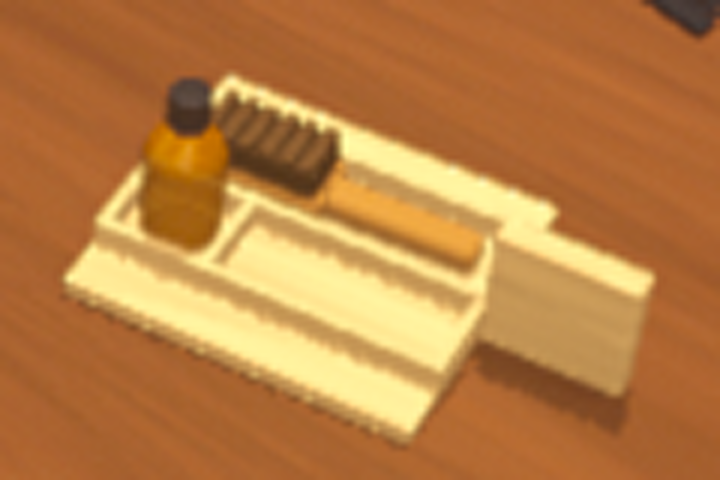

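View pics/d_rack.png

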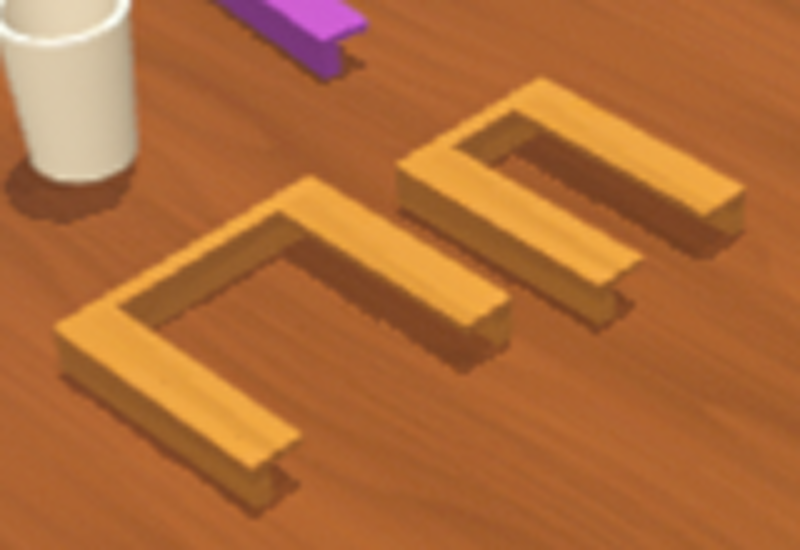

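```bash
python3 - <<'E'
from h import *
np.set_printoptions(precision=4,suppress=True)
A=lambda l,s,o:np.array(l,float)/s+o
names='BL FLo FLi FRi FRo BR'.split()
rs=A([(257,78),(43,220),(85,260),(243,380),(287,422),(498,260)],6,(270-.42,130-.42))
rd=A([(57,328),(253,468),(302,433),(468,327),(510,298),(310,178)],5,(150-.4,130-.4))
T=tri(rays('scene',rs),rays('side',rd)); print(T)
a=onplane('scene',rs,.026);b=onplane('side',rd,.026);print(a[:,:2],b[:,:2])
def rack(P):
    P=P[:,:2]; c=(P[0]+P[5]+P[1]+P[4])/4
    d=(P[0]-P[1])+(P[5]-P[4])+(P[5]-P[4]); l=P[0]-P[5]+P[1]-P[4]
    d=(P[0]-P[1])+(P[5]-P[4])
    print('ctr',c,'yaw',np.degrees(np.arctan2(d[1],d[0])),'yaw from lat',np.degrees(np.arctan2(-l[0],l[1])),'len',np.linalg.norm(d)/2,'wid',np.linalg.norm(l)/2,'mouth gap',np.linalg.norm(P[2]-P[3]))
rack(a);rack(b);rack(T)
ts=A([(57,295),(290,463),(498,230),(275,78)],6,(190-.42,225-.42))
td=A([(408,440),(555,208),(65,283)],6,(300-.42,210-.42))
print('tray');print(tri(rays('scene',ts[[0,1,3]]),rays('side',td)))
a=onplane('scene',ts,.008);b=onplane('side',td,.008);print(a[:,:2],b[:,:2])
P=a[:,:2];d=P[3]-P[0]+P[2]-P[1];print('c',P.mean(0),np.degrees(np.arctan2(d[1],d[0])),np.linalg.norm(d)/2,np.linalg.norm(P[0]-P[1]),np.linalg.norm(P[2]-P[3]))
c=(b[1]+b[2])/2;d=b[2]-b[0];print('c side',c[:2],np.degrees(np.arctan2(d[1],d[0])),np.linalg.norm(d),np.linalg.norm(b[0]-b[1]))
hs=A([(55,407),(80,428),(160,325)],6,(190-.42,225-.42)); hd=A([(638,295),(655,275),(497,225)],6,(300-.42,210-.42))
print('handle',onplane('scene',hs,.055)[:,:2]);print(onplane('side',hd,.055)[:,:2])
print(tri(rays('scene',hs[:2]),rays('side',[hd[1],hd[0]])),tri(rays('scene',hs[:2]),rays('side',[hd[0],hd[1]])))
print(cv2.Rodrigues(manip.state()['ee_rot'])[0])
E
```

```text
[[0.3955 0.2603 0.0268 0.0014]
 [0.3938 0.1132 0.0254 0.0015]
 [0.4257 0.1131 0.0242 0.0019]
 [0.5335 0.1132 0.0241 0.0028]
 [0.5641 0.1129 0.0227 0.0002]
 [0.5634 0.2596 0.0249 0.0001]]
[[0.3945 0.2619]
 [0.3938 0.1137]
 [0.4274 0.1108]
 [0.5339 0.1136]
 [0.566  0.1107]
 [0.564  0.2589]] [[0.3959 0.2602]
 [0.3932 0.1117]
 [0.4247 0.1127]
 [0.5315 0.1097]
 [0.5613 0.1101]
 [0.5625 0.2585]]
ctr [0.4796 0.1863] yaw 90.24967127982897 yaw from lat 88.99035013993785 len 0.1481708301951384 wid 0.17090007716086508 mouth gap 0.10655598998993865
ctr [0.4782 0.1851] yaw 89.2539744342589 yaw from lat 89.42833806781343 len 0.14847185525167983 wid 0.16742321813956967 mouth gap 0.10691116074871143
ctr [0.4792 0.1865] yaw 89.79462750944923 yaw from lat 89.82339106786121 len 0.14693392268457464 wid 0.1691567360244367 mouth gap 0.10786532368498634
tray
[[ 0.5206 -0.2703  0.0033  0.001 ]
 [ 0.65   -0.2473  0.0058  0.0007]
 [ 0.4977 -0.1318  0.0047  0.0026]]
[[ 0.5232 -0.271 ]
 [ 0.651  -0.2483]
 [ 0.6256 -0.1116]
 [ 0.4991 -0.1317]] [[ 0.5168 -0.2728]
 [ 0.6479 -0.2479]
 [ 0.4949 -0.1352]]
c [ 0.5747 -0.1907] 100.1532611575694 0.14019272823208814 0.12989830306622072 0.12809794825190113
c side [ 0.5714 -0.1916] 99.04579051697257 0.1393175759389032 0.1334485615042979
handle [[ 0.5905 -0.3142]
 [ 0.6046 -0.3125]
 [ 0.5892 -0.2604]]
[[ 0.5873 -0.3139]
 [ 0.5995 -0.3132]
 [ 0.5831 -0.2583]]
[[ 0.5938 -0.3156  0.0611  0.0001]
 [ 0.5983 -0.3095  0.0429  0.0006]] [[ 0.5893 -0.3134  0.0528  0.0006]
 [ 0.6028 -0.3117  0.0514  0.0001]]
[[-0.9524  0.3049 -0.0004]
 [ 0.3049  0.9524 -0.0014]
 [-0.     -0.0015 -1.    ]]
```

Request:
jog_arm:
  increments:
    - [1,20,-20,0,-3]
    - [1,45,-50,0,-6]
    - [1,70,-80,0,-9]
    - [1,95,-115,0,-13]
    - [1,120,-150,0,-17]
    - [1,145,-185,0,-21]
    - [1,170,-220,0,-25]
    - [1,195,-255,0,-29]
    - [1,220,-290,0,-33]
    - [1,245,-325,0,-37]
    - [1,265,-355,0,-40]
    - [1,285,-385,0,-43]

```text
time_s: 1.15
tool_pos: [0.4916, 0.2557, 0.2416]
ee_rot: [1.593, 2.708, 0.0]
wrist_force: [-0.4, 0.8, 0.3]
gripper_width: 0.0869
```

Request:
jog_arm:
  increments:
    - [1,10,-35,0,-3]
    - [1,20,-75,0,-6]
    - [1,30,-115,0,-8]
    - [1,40,-155,0,-10]
    - [1,50,-195,0,-12]
    - [1,55,-235,0,-14]
    - [1,60,-275,0,-16]
    - [1,65,-315,0,-18]
    - [1,70,-350,0,-19]
    - [1,72,-370,0,-19.5]
    - [1,72,-380,0,-19.5]
    - [1,72,-380,0,-19.5]

```text
time_s: 2.15
tool_pos: [0.5622, -0.1247, 0.2414]
ee_rot: [2.03, 2.398, -0.002]
wrist_force: [0.1, 0.3, -1.1]
gripper_width: 0.087
```

```bash
python3 - <<'E'
from h import *
s=manip.state(); print(s['time_s'],s['tool_pos'],s['joints'],cv2.Rodrigues(s['ee_rot'])[0],s['wrist_force'])
import pickle;pickle.dump(s,open('w1.pkl','wb'))
snap('wrist','w1.png')
E
```

```text
2.15 [ 0.56216471 -0.12472129  0.24142032] [-0.24564084  0.32629953  0.49800195  1.79836691 -0.17515193  1.0610824
  0.48206998] [[-1.65188938e-01  9.86261834e-01 -4.58653161e-04]
 [ 9.86261575e-01  1.65188459e-01 -9.37961234e-04]
 [-8.49311158e-04 -6.07292809e-04 -9.99999455e-01]] [ 0.05313928  0.31773566 -1.12920517]
```

View pics/w1.png

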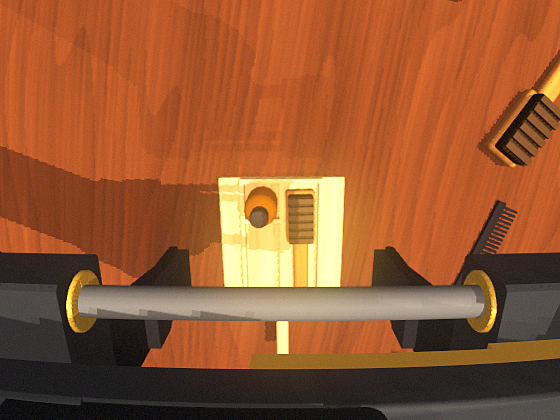

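The wrist view shows the tray's leading corners at (218,178) and (345,178), its sides parallel to the image columns, and the handle top at about x=282.

```bash
python3 - <<'E'
from h import *
import pickle
np.set_printoptions(precision=4,suppress=True)
s=pickle.load(open('w1.pkl','rb'))
im=cv2.imread('pics/w1.png'); cv2.imwrite('pics/w1c.png',cv2.resize(im[165:375,200:360],None,fx=3.5,fy=2.8,interpolation=cv2.INTER_CUBIC) if 0 else cv2.resize(im[165:365,200:360],None,fx=3,fy=3,interpolation=cv2.INTER_CUBIC))
a=onplane('wrist',[(218,178),(345,178),(222.5,285),(341.5,285)],.008,s);print(a)
print('mid',(a[0]+a[1])/2, (a[2]+a[3])/2, np.linalg.norm(a[0]-a[1]))
d=(a[0]+a[1]-a[2]-a[3])/2; print(np.degrees(np.arctan2(d[1],d[0])))
for x in [277,289]: print(onplane('wrist',[(x,340)],.055,s))
E
```

```text
[[ 0.4974 -0.1322  0.008 ]
 [ 0.626  -0.1105  0.008 ]
 [ 0.5168 -0.2518  0.008 ]
 [ 0.648  -0.2297  0.008 ]]
mid [ 0.5617 -0.1214  0.008 ] [ 0.5824 -0.2407  0.008 ] 0.13038813703919155
99.83513412677466
[[ 0.5837 -0.28    0.055 ]]
[[ 0.5959 -0.2779  0.055 ]]
```

View pics/w1c.png

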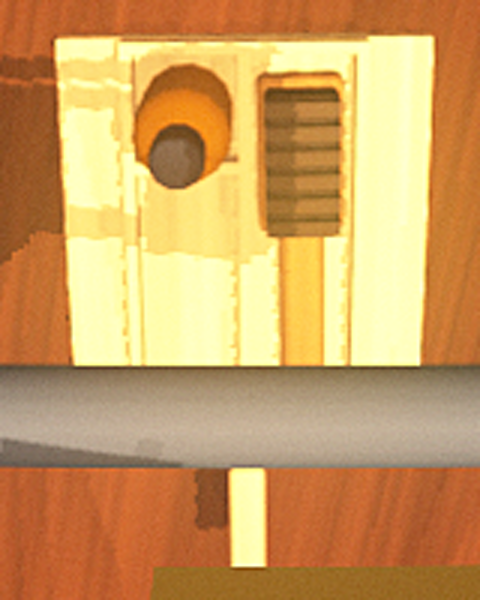

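Request:
jog_arm:
  increments:
    - [1,8,-40,0,0]
    - [1,16,-80,0,0.2]
    - [1,22,-120,0,0.2]
    - [1,26,-155,-20,0.2]
    - [1,27,-165,-60,0.2]
    - [1,27,-165,-100,0.2]
    - [1,27,-165,-125,0.2]
    - [1,27,-165,-130,0.2]
    - [1,27,-165,-130,0.2]
    - [1,27,-165,-130,0.2]

```text
time_s: 3.03
tool_pos: [0.5913, -0.2858, 0.1129]
ee_rot: [2.016, 2.407, 0.002]
wrist_force: [0.8, 0.3, 1.2]
gripper_width: 0.0867
```

```bash
python3 - <<'E'
from h import *
s=manip.state(); print(s['time_s'],s['tool_pos'],s['joints'],cv2.Rodrigues(s['ee_rot'])[0][:,0],s['wrist_force'])
import pickle;pickle.dump(s,open('w2.pkl','wb'))
snap('wrist','w2.png'); cv2.imwrite('pics/s2.png',cv2.resize(snap('scene','s2f.png')[200:330,150:310],None,fx=4,fy=4))
E
```

```text
3.0333 [ 0.59130965 -0.28577757  0.11285008] [ 0.06453157  0.59925014  0.4642614   1.72146171 -0.33024339  0.89721118
  0.84299859] [-1.75269756e-01  9.84520395e-01 -3.24570992e-04] [0.75796117 0.30050503 1.19737286]
```

View pics/w2.png

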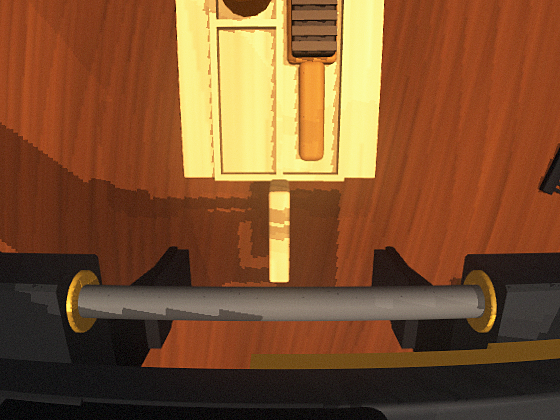

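View pics/s2.png

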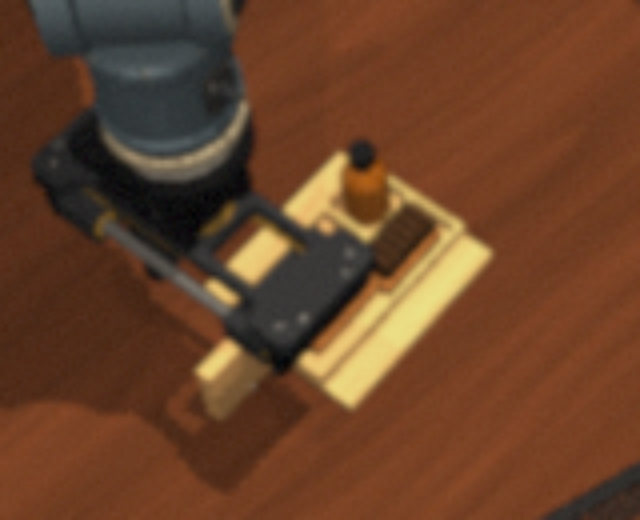

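```bash
python3 - <<'E'
from h import *
import pickle
np.set_printoptions(precision=4,suppress=True)
s=pickle.load(open('w2.pkl','rb'))
print(onplane('wrist',[(270,281),(288.5,281),(271,182),(289,182)],.055,s))
a=onplane('wrist',[(184,178),(376,178)],.008,s);print(a,(a[0]+a[1])/2,np.linalg.norm(a[0]-a[1]),np.degrees(np.arctan2(*(a[1]-a[0])[[1,0]])))
# height of handle end: two wrist/scene views
print(tri(rays('wrist',[(279,281)],s),rays('scene',[((67)/6+189.6,417/6+224.6)])))
E
```

```text
[[ 0.5892 -0.312   0.055 ]
 [ 0.6    -0.3101  0.055 ]
 [ 0.5797 -0.2532  0.055 ]
 [ 0.5894 -0.2515  0.055 ]]
[[ 0.5216 -0.2701  0.008 ]
 [ 0.6498 -0.2473  0.008 ]] [ 0.5857 -0.2587  0.008 ] 0.13022692486336 10.105077153882934
[[ 0.595  -0.3127  0.0512  0.0007]]
```

Request:
jog_arm:
  increments:
    - [1,0,-2,-20,0]
    - [1,0,-2,-40,0]
    - [1,0,-2,-55,0]
    - [1,0,-2,-65,0]
    - [1,0,-2,-71,0]
    - [1,0,-2,-71,0]
    - [0,0,-2,-71,0]
    - [0,0,-2,-71,0]
    - [0,0,-2,-71,0]
    - [0,0,-2,-71,0]
    - [0,0,-2,-71,0]
    - [0,0,-2,-71,0]

```text
time_s: 4.13
tool_pos: [0.5899, -0.2892, 0.0409]
ee_rot: [2.02, 2.405, 0.0]
wrist_force: [-0.3, -1.1, 0.6]
gripper_width: 0.0551
```

```bash
python3 - <<'E'
from h import *
s=manip.state(); print(s['time_s'],s['tool_pos'],s['joints'],cv2.Rodrigues(s['ee_rot'])[0][:,0],s['wrist_force'],s['ft_torque'],s['gripper_width'])
import pickle;pickle.dump(s,open('w3.pkl','wb'))
snap('wrist','w3.png')
E
```

```text
4.1333 [ 0.58989995 -0.28915281  0.04088141] [ 0.10114295  0.68933077  0.42065214  1.75601382 -0.37971584  0.77689699
  0.88436162] [-1.72835239e-01  9.84950731e-01 -1.93780530e-04] [-0.25133741 -1.08724896  0.60315964] [-0.11899771 -0.0596562  -0.08660022] 0.05511343732669759
```

View pics/w3.png

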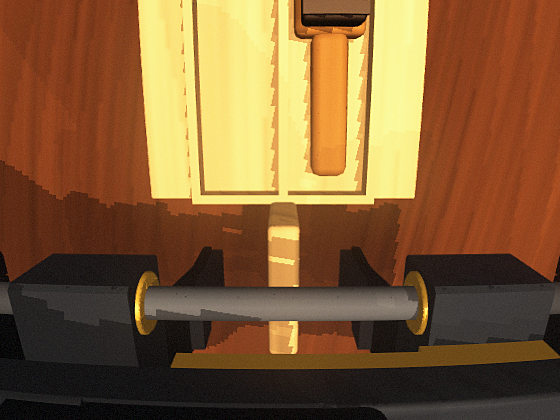

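Fingers are still closing, with the handle centred between them at column ~284. I'll give them more time.

Request:
jog_arm:
  increments:
    - [0,0,0,0,0]
    - [0,0,0,0,0]
    - [0,0,0,0,0]
    - [0,0,0,0,0]
    - [0,0,0,0,0]
    - [0,0,0,0,0]
    - [0,0,0,0,0]
    - [0,0,0,0,0]
    - [0,0,0,0,0]
    - [0,0,0,0,0]

```text
time_s: 5.02
tool_pos: [0.5899, -0.2891, 0.0406]
ee_rot: [2.02, 2.405, 0.0]
wrist_force: [0.9, 0.1, -1.5]
gripper_width: 0.0118
```

```bash
python3 - <<'E'
from h import *
s=manip.state(); print(s['time_s'],s['tool_pos'],cv2.Rodrigues(s['ee_rot'])[0][:,0],s['wrist_force'],s['ft_torque'],s['gripper_width'])
E
```

```text
5.0167 [ 0.58992177 -0.28908199  0.04056   ] [-1.72603086e-01  9.84991458e-01 -4.20362213e-05] [ 0.91885047  0.1223406  -1.53433277] [-0.11130353 -0.09151969 -0.16303002] 0.011762711514415464
```

Request:
jog_arm:
  increments:
    - [0,-1,1,0,0]
    - [0,-3,4,0,-0.3]
    - [0,-7,8,0,-0.7]
    - [0,-12,13,0,-1.1]
    - [0,-17,19,0,-1.6]
    - [0,-22,25,0,-2.1]
    - [0,-28,31,0,-2.6]
    - [0,-34,37,0,-3.1]
    - [0,-39,43,0,-3.6]
    - [0,-45,49,0,-4.1]
    - [0,-50,56,0,-4.6]
    - [0,-56,62,0,-5.1]

```text
time_s: 6.02
tool_pos: [0.5333, -0.2262, 0.0406]
ee_rot: [-2.126, -2.313, -0.0]
wrist_force: [1.8, -1.2, -1.9]
gripper_width: 0.0117
```

Request:
jog_arm:
  increments:
    - [0,-5,6,0,-0.5]
    - [0,-11,12,0,-1]
    - [0,-17,19,0,-1.6]
    - [0,-23,26,0,-2.2]
    - [0,-29,33,0,-2.8]
    - [0,-35,40,0,-3.4]
    - [0,-41,47,0,-3.9]
    - [0,-46,53,0,-4.4]
    - [0,-51,58,0,-4.8]
    - [0,-54,62,0,-5.1]
    - [0,-56,64,0,-5.1]
    - [0,-57,64,0,-5.1]

```text
time_s: 7.02
tool_pos: [0.4766, -0.1621, 0.0406]
ee_rot: [-2.225, -2.216, -0.001]
wrist_force: [2.1, 0.5, -2.8]
gripper_width: 0.0123
```

```bash
python3 - <<'E'
from h import *
import pickle
s=manip.state(); print(s['time_s'],s['tool_pos'],s['joints'],cv2.Rodrigues(s['ee_rot'])[0][:,0],s['wrist_force'],s['ft_torque'],s['gripper_width'])
pickle.dump(s,open('w4.pkl','wb'))
snap('wrist','w4.png')
cv2.imwrite('pics/s4.png',cv2.resize(snap('scene','s4f.png')[100:300,200:400],None,fx=3,fy=3,interpolation=cv2.INTER_CUBIC))
cv2.imwrite('pics/d4.png',cv2.resize(snap('side','d4f.png')[120:320,130:390],None,fx=3,fy=3,interpolation=cv2.INTER_CUBIC))
E
```

```text
7.0167 [ 0.47662286 -0.1621396   0.04055819] [-0.12742628  0.51322381  0.47492048  2.1262715  -0.41620948  0.59160632
  0.64136041] [0.00407711 0.99999115 0.00103895] [ 2.11829811  0.4820451  -2.81695531] [-0.02001638 -0.25988885 -0.30588175] 0.012262776223421099
```

View pics/w4.png

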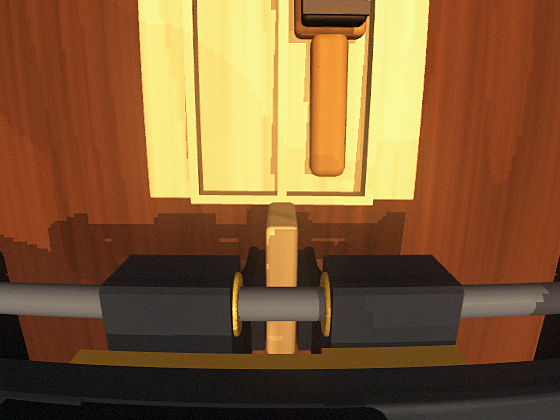

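View pics/s4.png

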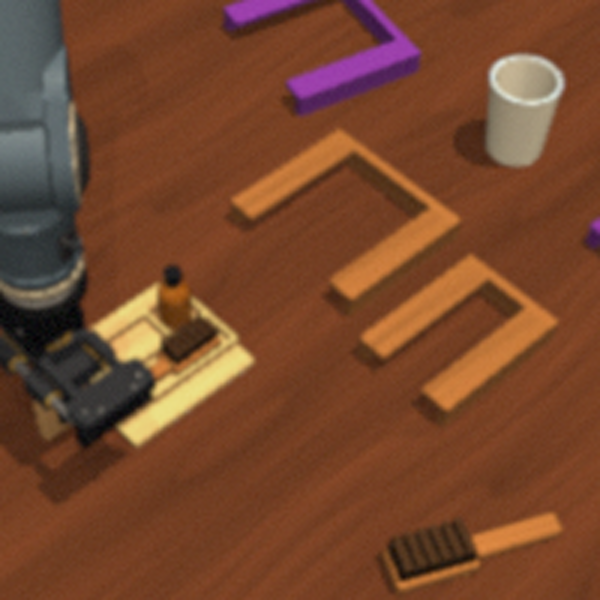

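View pics/d4.png

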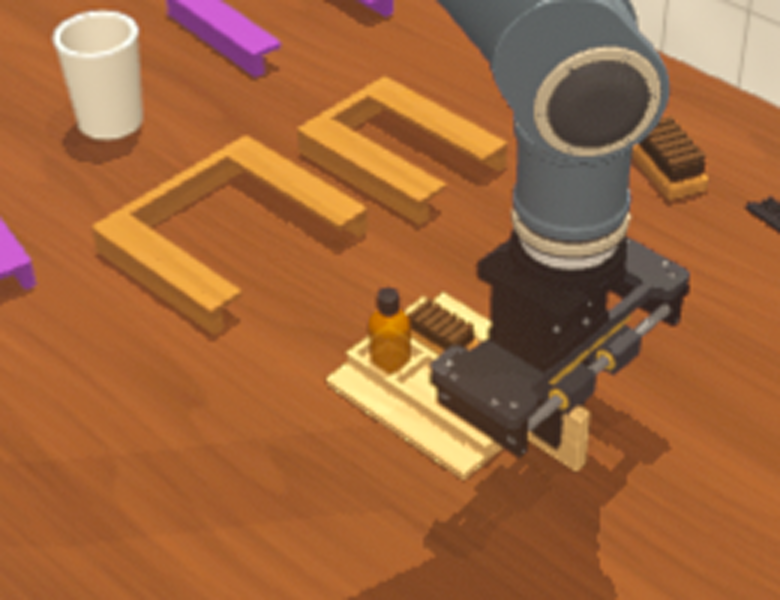

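The bottle stands and the brush is in place. The tray lines up with the wide mouth, with its leading corners at scene crop (158,283) and (253,357). I'll check the lateral offset.

```bash
python3 - <<'E'
from h import *
import pickle
np.set_printoptions(precision=4,suppress=True)
s=pickle.load(open('w4.pkl','rb'))
o=-.33
sc=np.array([(158,283),(253,357)])/3.+(200+o,100+o); sd=np.array([(328,381),(465,476)])/3.+(130+o,120+o)
print('scene',onplane('scene',sc,.008)); print('side FL,NL',onplane('side',sd,.008))
print('tri FL',tri(rays('scene',sc[:1]),rays('side',sd[:1])))
a=onplane('wrist',[(149.5,197),(414.5,197),(139,2),(428,2)],.008,s);print(a,(a[0]+a[1])/2,(a[2]+a[3])/2)
# rack lip mouth corners again in new pictures
r=np.array([(233,204),(250,219),(332,287),(351,305)])/3.+(200+o,100+o);print('rack scene',onplane('scene',r,.026))
r=np.array([(213,310),(240,293),(343,228),(366,213)])/3.+(130+o,120+o);print('rack side',onplane('side',r,.026))
E
```

```text
scene [[0.4142 0.0003 0.008 ]
 [0.5409 0.0069 0.008 ]]
side FL,NL [[ 0.4116  0.004   0.008 ]
 [ 0.4102 -0.1349  0.008 ]]
tri FL [[0.4123 0.003  0.0065 0.0035]]
[[ 0.412  -0.1301  0.008 ]
 [ 0.5418 -0.1306  0.008 ]
 [ 0.4139 -0.0413  0.008 ]
 [ 0.5418 -0.0416  0.008 ]] [ 0.4769 -0.1304  0.008 ] [ 0.4778 -0.0414  0.008 ]
rack scene [[0.3992 0.1111 0.026 ]
 [0.4252 0.1099 0.026 ]
 [0.5408 0.1079 0.026 ]
 [0.5682 0.1055 0.026 ]]
rack side [[0.3943 0.1114 0.026 ]
 [0.4215 0.1103 0.026 ]
 [0.531  0.1064 0.026 ]
 [0.5573 0.1059 0.026 ]]
```

Request:
jog_arm:
  increments:
    - [0,0,1,0,0]
    - [0,0,4,0,0]
    - [0,1,9,0,0]
    - [0,1,16,0,0]
    - [0,1,24,0,0]
    - [0,2,33,0,0]
    - [0,2,42,0,0]
    - [0,2,50,0,0]
    - [0,2,57,0,0]
    - [0,2,62,0,0]
    - [0,2,65,0,0]
    - [0,2,65,0,0]

```text
time_s: 8.17
tool_pos: [0.4787, -0.0966, 0.0405]
ee_rot: [-2.224, -2.217, -0.001]
wrist_force: [-0.3, 1.9, -1.6]
gripper_width: 0.0116
```

```bash
python3 - <<'E'
from h import *
import pickle
s=manip.state(); print(s['time_s'],s['tool_pos'],cv2.Rodrigues(s['ee_rot'])[0][:,0],s['wrist_force'],s['ft_torque'])
pickle.dump(s,open('w5.pkl','wb'))
cv2.imwrite('pics/s5.png',cv2.resize(snap('scene','s5f.png')[130:270,220:380],None,fx=4,fy=4,interpolation=cv2.INTER_CUBIC))
cv2.imwrite('pics/d5.png',cv2.resize(snap('side','d5f.png')[150:290,150:340],None,fx=4,fy=4,interpolation=cv2.INTER_CUBIC))
E
```

```text
8.1667 [ 0.47869505 -0.0965987   0.04050125] [0.00305911 0.99999438 0.00137242] [-0.28511848  1.91970841 -1.63866314] [0.23030327 0.01369932 0.03724205]
```

View pics/s5.png

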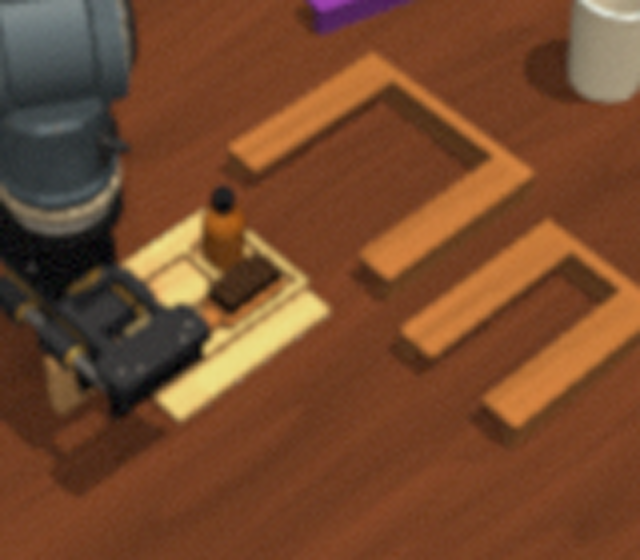

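View pics/d5.png

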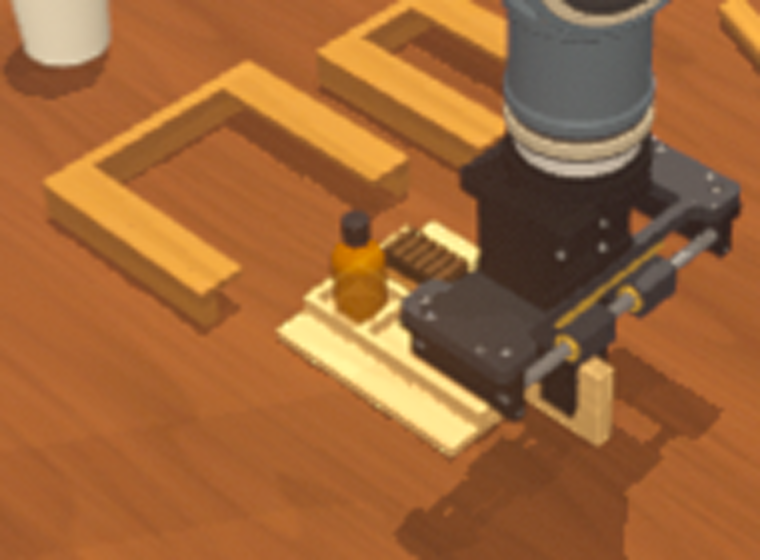

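Bottle and brush are still in place, and the tray points squarely at the mouth. Now I'll push in about 100 mm.

Request:
jog_arm:
  increments:
    - [0,0,2,0,0]
    - [0,0,6,0,0]
    - [0,0,13,0,0]
    - [0,0,22,0,0]
    - [0,0,33,0,0]
    - [0,0,45,0,0]
    - [0,0,57,0,0]
    - [0,0,69,0,0]
    - [0,0,80,0,0]
    - [0,0,90,0,0]
    - [0,0,97,0,0]
    - [0,0,100,0,0]

```text
time_s: 9.27
tool_pos: [0.4786, 0.0035, 0.0405]
ee_rot: [-2.224, -2.219, -0.0]
wrist_force: [-0.6, -1.4, -1.2]
gripper_width: 0.0118
```

```bash
python3 - <<'E'
from h import *
import pickle
s=manip.state(); print(s['time_s'],s['tool_pos'],cv2.Rodrigues(s['ee_rot'])[0][:,0],s['wrist_force'],s['ft_torque'])
pickle.dump(s,open('w6.pkl','wb'))
snap('wrist','w6.png')
cv2.imwrite('pics/s6.png',cv2.resize(snap('scene','s6f.png')[130:270,220:380],None,fx=4,fy=4,interpolation=cv2.INTER_CUBIC))
E
```

```text
9.2667 [0.47864142 0.00348738 0.04049476] [2.30248868e-03 9.99997273e-01 3.90494890e-04] [-0.61889155 -1.43822718 -1.17302778] [-0.56511498  0.02224384  0.01595804]
```

View pics/s6.png

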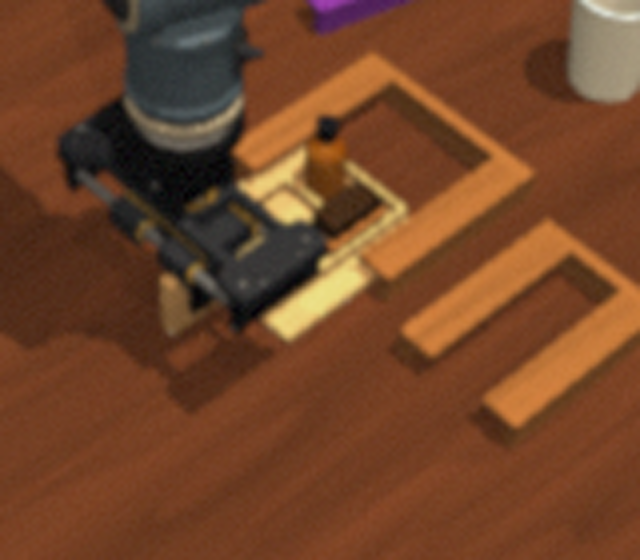

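View pics/w6.png

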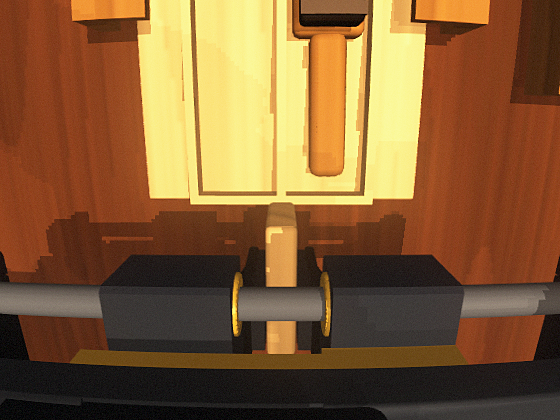

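The tray is under the lips and centred between the lip edges at columns 148 and 414. I'll measure what's left to travel.

```bash
python3 - <<'E'
from h import *
import pickle
s=pickle.load(open('w6.pkl','rb'))
m=onplane('wrist',[(73,20),(147,20),(413,20),(489,22)],.026,s);e=onplane('wrist',[(149.5,198),(414,198)],.008,s)
print(m,e,m[:,1].mean()-e[:,1].mean())
E
```

```text
[[0.39378036 0.11407306 0.026     ]
 [0.42507279 0.1122955  0.026     ]
 [0.53103452 0.112096   0.026     ]
 [0.56321964 0.11301837 0.026     ]] [[0.41391927 0.03487379 0.008     ]
 [0.54352037 0.03466187 0.008     ]] 0.07810290602695424
```

Request:
jog_arm:
  increments:
    - [0,0,2,0,0]
    - [0,0,6,0,0]
    - [0,0,12,0,0]
    - [0,0,20,0,0]
    - [0,0,29,0,0]
    - [0,0,38,0,0]
    - [0,0,47,0,0]
    - [0,0,55,0,0]
    - [0,0,62,0,0]
    - [0,0,67,0,0]
    - [0,0,70,0,0]
    - [0,0,70,0,0]

```text
time_s: 10.37
tool_pos: [0.4787, 0.0733, 0.0405]
ee_rot: [-2.224, -2.217, -0.001]
wrist_force: [0.3, 1.2, -1.9]
gripper_width: 0.0121
```

Request:
jog_arm:
  increments:
    - [0,0,1,0,0]
    - [0,0,2,0,0]
    - [0,0,3,0,0]
    - [0,0,4,0,0]
    - [0,0,5,0,0]
    - [0,0,5,0,0]

```text
time_s: 10.87
tool_pos: [0.4788, 0.0769, 0.0406]
ee_rot: [2.227, 2.216, 0.0]
wrist_force: [0.3, -2.0, -1.2]
gripper_width: 0.012
```

```bash
python3 - <<'E'
from h import *
import pickle
s=manip.state(); print(s['time_s'],s['tool_pos'],cv2.Rodrigues(s['ee_rot'])[0][:,0],s['wrist_force'],s['ft_torque'])
pickle.dump(s,open('w7.pkl','wb'))
snap('wrist','w7.png')
E
```

```text
10.8667 [0.47875018 0.07688373 0.04055721] [4.61530266e-03 9.99989349e-01 3.45559499e-05] [ 0.25343362 -1.97566499 -1.17136651] [-0.5657603   0.12131445  0.00824419]
```

View pics/w7.png

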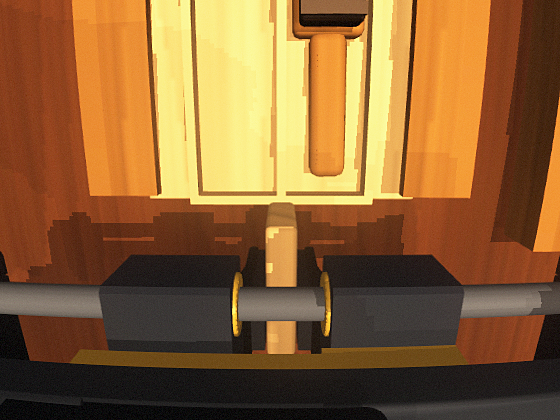

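Nearly flush: the near edge is at row 198 and the lip mouth at row 196. I'll creep to the back wall, watching force.

Request:
jog_arm:
  increments:
    - [0,0,0.5,0,0]
    - [0,0,1,0,0]
    - [0,0,1.5,0,0]
    - [0,0,2,0,0]
    - [0,0,2,0,0]
    - [0,0,2,0,0]

```text
time_s: 11.42
tool_pos: [0.4788, 0.0791, 0.0406]
ee_rot: [-2.226, -2.217, -0.0]
wrist_force: [0.2, -2.0, -1.9]
gripper_width: 0.0118
```

Request:
jog_arm:
  increments:
    - [0,0,0.5,0,0]
    - [0,0,1,0,0]
    - [0,0,1.5,0,0]
    - [0,0,2,0,0]
    - [0,0,2,0,0]

```text
time_s: 11.83
tool_pos: [0.4788, 0.081, 0.0406]
ee_rot: [2.226, 2.217, 0.0]
wrist_force: [-0.2, -1.7, -1.4]
gripper_width: 0.012
```

Request:
jog_arm:
  increments:
    - [0,0,0.5,0,0]
    - [0,0,1,0,0]
    - [0,0,1.5,0,0]
    - [0,0,1.5,0,0]

```text
time_s: 12.17
tool_pos: [0.4786, 0.0823, 0.0405]
ee_rot: [2.226, 2.216, -0.0]
wrist_force: [-0.7, -2.5, -1.1]
gripper_width: 0.012
```

```bash
python3 - <<'E'
from h import *
import pickle
s=manip.state(); print(s['time_s'],s['tool_pos'],s['wrist_force'],s['ft_torque'])
pickle.dump(s,open('w8.pkl','wb'))
im=snap('wrist','w8.png'); cv2.imwrite('pics/w8c.png',cv2.resize(im[140:260,60:500],None,fx=1.8,fy=3.6,interpolation=cv2.INTER_CUBIC))
im=snap('scene','s8f.png'); cv2.imwrite('pics/s8.png',cv2.resize(im[120:250,250:380],None,fx=4.5,fy=4.5,interpolation=cv2.INTER_CUBIC))
E
```

```text
12.1667 [0.47863498 0.08227142 0.04053989] [-0.70366733 -2.45340162 -1.07681614] [-0.69468043  0.06618537 -0.00172072]
```

View pics/w8c.png

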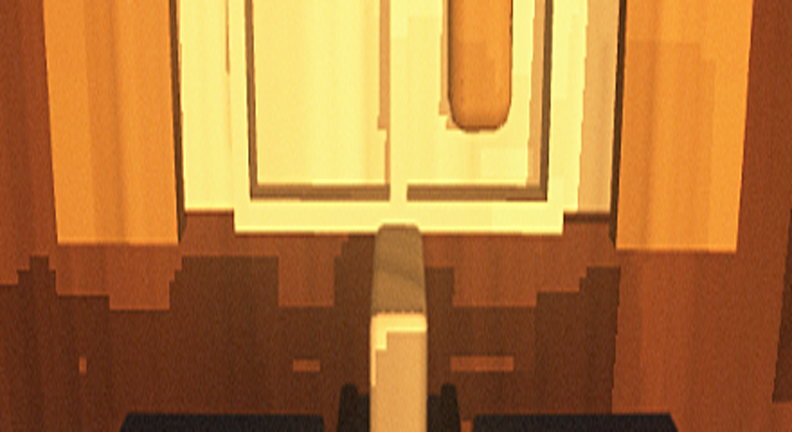

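View pics/s8.png

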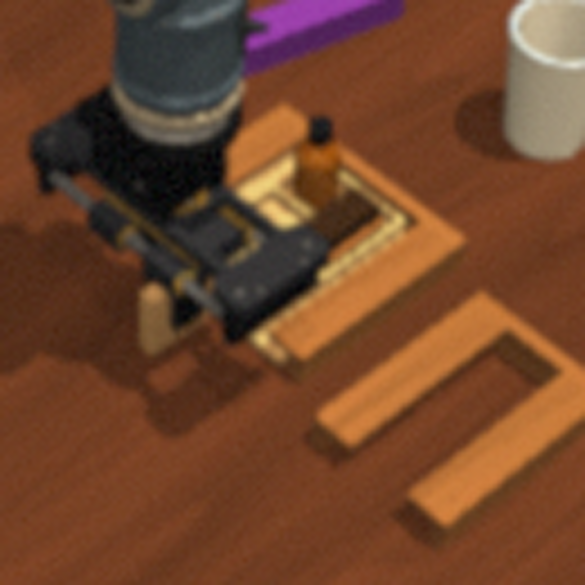

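```bash
python3 - <<'E'
from h import *
import pickle
s=pickle.load(open('w8.pkl','rb'))
f=lambda x,y:(60+x/1.8-.3,140+y/3.6-.4)
print(onplane('wrist',[f(60,243),f(178,243),f(616,249),f(735,250)],.026,s),onplane('wrist',[f(200,212),f(590,212)],.008,s))
print(onplane('wrist',[f(240,233),f(560,233)],.018,s))
E
```

```text
[[0.39398282 0.11409763 0.026     ]
 [0.42431656 0.11395461 0.026     ]
 [0.53187784 0.1127819  0.026     ]
 [0.56251155 0.11255094 0.026     ]] [[0.42460668 0.11346012 0.008     ]
 [0.53035582 0.113055   0.008     ]]
[[0.43786307 0.11306657 0.018     ]
 [0.51979324 0.11275604 0.018     ]]
```

Request:
jog_arm:
  increments:
    - [0,0,0.5,0,0]
    - [0,0,1,0,0]
    - [0,0,1,0,0]
    - [0,0,1,0,0]

```text
time_s: 12.6
tool_pos: [0.4784, 0.0824, 0.0405]
ee_rot: [2.227, 2.215, -0.002]
wrist_force: [-1.1, -5.6, -0.7]
gripper_width: 0.0115
```

Request:
jog_arm:
  increments:
    - [0,0,0.5,0,0]
    - [0,0,1,0,0]
    - [0,0,1,0,0]
    - [0,0,1,0,0]

```text
time_s: 12.93
tool_pos: [0.4782, 0.0825, 0.0405]
ee_rot: [2.228, 2.214, -0.003]
wrist_force: [-0.4, -6.7, 0.2]
gripper_width: 0.012
```

The TCP stalled at y=0.0825 with force rising, so the tray is against the back wall. I'll relax the push, release and lift.

Request:
jog_arm:
  increments:
    - [0,0,-1,0,0]
    - [0,0,-1.5,0,0]
    - [0,0,-1.5,0,0]
    - [0.15,0,-1.5,0,0]
    - [0.3,0,-1.5,0,0]
    - [0.5,0,-1.5,0,0]
    - [0.5,0,-1.5,0,0]
    - [0.5,0,-1.5,0,0]
    - [0.5,0,-1.5,0,0]
    - [0.5,0,-1.5,0,0]
    - [0.5,0,-1.5,0,0]

```text
time_s: 13.85
tool_pos: [0.4788, 0.083, 0.0406]
ee_rot: [2.226, 2.217, 0.0]
wrist_force: [-0.2, -0.1, 0.7]
gripper_width: 0.0427
```

```bash
python3 - <<'E'
from h import *
import pickle
s=manip.state(); print(s['time_s'],s['tool_pos'],s['wrist_force'],s['gripper_width'])
pickle.dump(s,open('w9.pkl','wb'))
snap('wrist','w9.png')
E
```

```text
13.85 [0.47880532 0.08301566 0.04059898] [-0.18292594 -0.1027612   0.66304665] 0.042676250939582
```

View pics/w9.png

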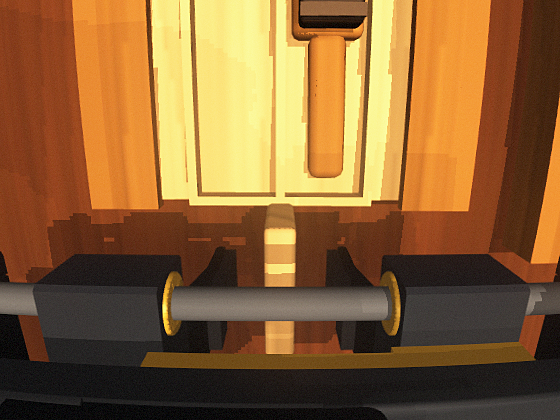

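The handle is free between open fingers at column ~280, so I'll lift straight up and then back away.

Request:
jog_arm:
  increments:
    - [0.5,0,0,5,0]
    - [0.5,0,0,15,0]
    - [0.5,0,0,30,0]
    - [0.5,0,0,50,0]
    - [0.5,0,0,75,0]
    - [0.5,0,0,105,0]
    - [0.5,0,-10,135,0]
    - [0.5,0,-30,160,0]
    - [0.5,0,-60,175,0]
    - [0.5,0,-90,180,0]
    - [0.5,0,-110,180,0]
    - [0.5,0,-110,180,0]

```text
time_s: 14.9
tool_pos: [0.4786, -0.0321, 0.2224]
ee_rot: [2.233, 2.206, 0.003]
wrist_force: [0.2, -0.3, 0.6]
gripper_width: 0.0435
```

```bash
python3 - <<'E'
from h import *
import pickle
s=manip.state(); print(s['time_s'],s['tool_pos'],s['wrist_force'],s['gripper_width'])
pickle.dump(s,open('w10.pkl','wb'))
snap('wrist','w10.png')
im=snap('scene','s10f.png'); cv2.imwrite('pics/s10.png',cv2.resize(im[120:260,250:400],None,fx=4,fy=4,interpolation=cv2.INTER_CUBIC))
im=snap('side','d10f.png'); cv2.imwrite('pics/d10.png',cv2.resize(im[120:260,130:320],None,fx=4,fy=4,interpolation=cv2.INTER_CUBIC))
E
```

```text
14.9 [ 0.4785727  -0.03214815  0.22238278] [ 0.18437875 -0.33599308  0.58802115] 0.04354615017656533
```

View pics/w10.png

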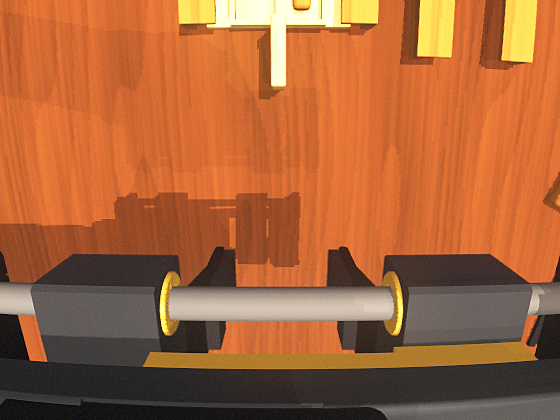

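View pics/s10.png

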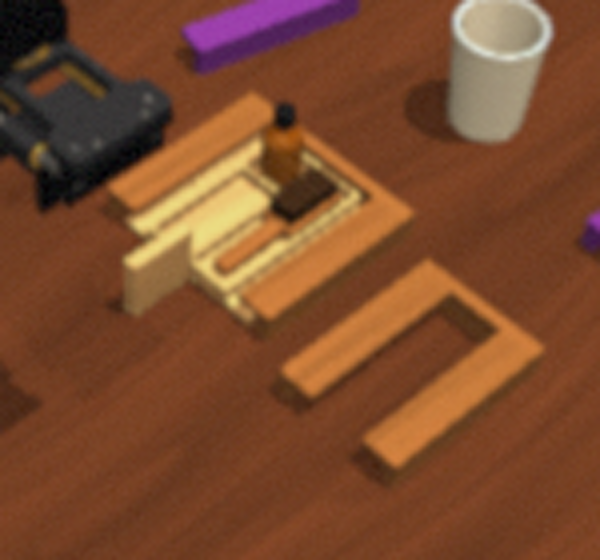

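View pics/d10.png

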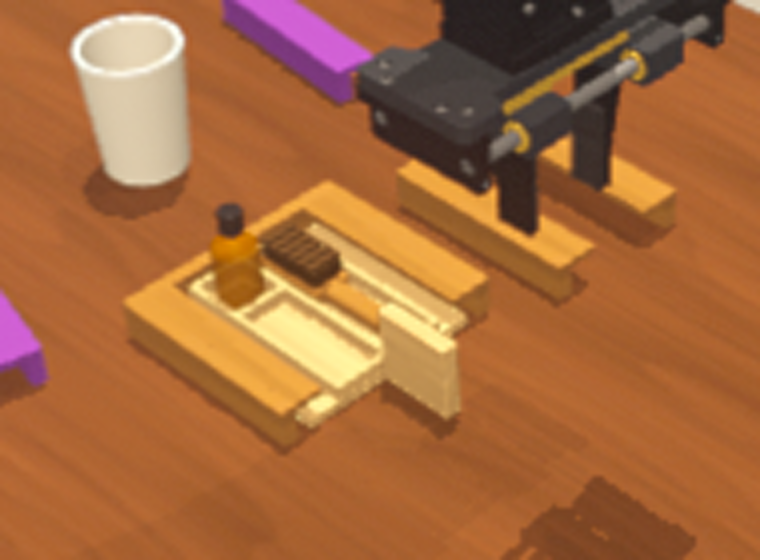

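```bash
python3 - <<'E'
from h import *
import pickle
np.set_printoptions(precision=4,suppress=True)
im=cv2.imread('pics/w10.png');cv2.imwrite('pics/w10c.png',cv2.resize(im[0:50,160:400],None,fx=3.2,fy=10,interpolation=cv2.INTER_CUBIC))
s=cv2.imread('pics/s10f.png');d=cv2.imread('pics/d10f.png')
a=cv2.resize(s[160:210,270:330],None,fx=10,fy=10,interpolation=cv2.INTER_CUBIC);cv2.imwrite('pics/s10c.png',a)
a=cv2.resize(d[175:235,190:260],None,fx=9,fy=9,interpolation=cv2.INTER_CUBIC);cv2.imwrite('pics/d10c.png',a)
E
```

```text
(no output)
```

View pics/w10c.png

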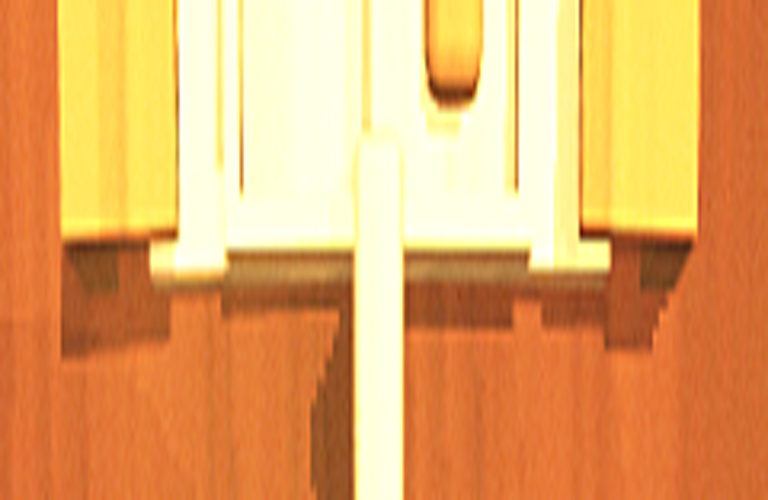

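View pics/d10c.png

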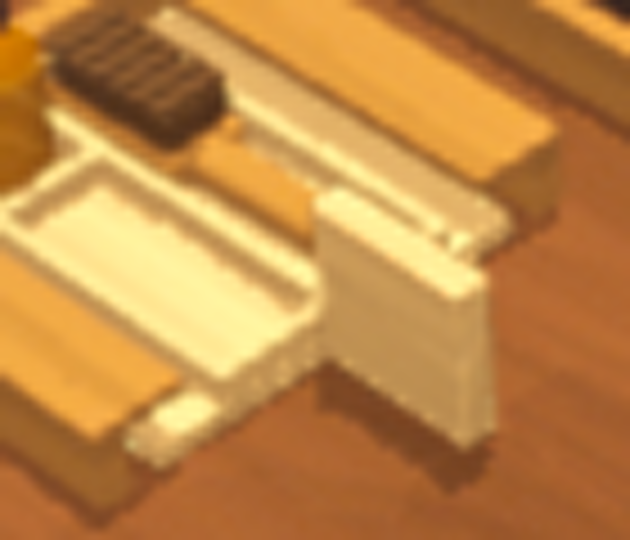

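View pics/s10c.png

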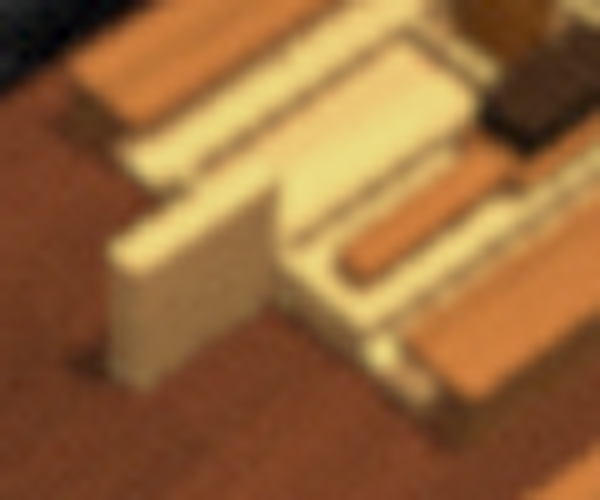

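```bash
python3 - <<'E'
from h import *
import pickle
np.set_printoptions(precision=4,suppress=True)
s=pickle.load(open('w10.pkl','rb'))
f=lambda x,y:(160+x/3.2-.35,y/10-.45)
print('w lip',onplane('wrist',[f(65,238),f(170,238),f(585,237),f(690,236)],.026,s)[:,:2]);print('w tray',onplane('wrist',[f(155,271),f(605,270)],.008,s)[:,:2],onplane('wrist',[f(155,288),f(605,283)],.0,s)[:,:2])
g=lambda x,y:(190+x/9-.45,175+y/9-.45)
print('d lip',onplane('side',[g(98,440),g(182,383),g(487,182),g(556,132)],.026)[:,:2],'tray',onplane('side',[g(165,441),g(472,235),g(512,213)],.008)[:,:2],'bot',onplane('side',[g(160,468)],.0)[:,:2])
h=lambda x,y:(270+x/10-.45,160+y/10-.45)
print('s lip',onplane('scene',[h(72,68),h(135,125),h(410,345),h(478,400)],.026)[:,:2],'tray',onplane('scene',[h(118,150),h(165,190),h(370,350),h(430,395)],.008)[:,:2])
E
```

```text
w lip [[0.3942 0.1141]
 [0.4225 0.113 ]
 [0.5328 0.1118]
 [0.5611 0.1122]]
w tray [[0.4151 0.1141]
 [0.5414 0.1128]] [[0.4137 0.1142]
 [0.5428 0.1132]]
d lip [[0.393  0.1106]
 [0.4222 0.1108]
 [0.5329 0.1094]
 [0.5608 0.1105]] tray [[0.4162 0.1132]
 [0.5287 0.1124]
 [0.5427 0.1108]] bot [[0.4136 0.1134]]
s lip [[0.3941 0.1134]
 [0.4235 0.1116]
 [0.5378 0.1116]
 [0.5649 0.1115]] tray [[0.4153 0.1123]
 [0.4364 0.1117]
 [0.5212 0.1131]
 [0.5447 0.1139]]
```

```bash
python3 -c "
from h import *
print(manip.hand_in(), manip.state()['time_s'])"
```

```text
the job is handed in; nothing more can be done
the job is handed in; nothing more can be done
```

The loaded tray is home in the wider orange holder. I pinched the handle, lined the tray up in front of the holder, slid it under the lips to the back wall, let go and backed away. I handed in at about 15 s of the 42 s allowed.

- **Seating:** at the back wall the arm stopped advancing at y = 0.0825 while the push force rose to about 7 N. That was the highest wrist force I saw.
- **Near edge against the mouth:** the last wrist and scene pictures agree to about 1 to 2 mm (tray y = 0.112–0.114, lips 0.112–0.114). The side picture puts the tray edge up to 2.5 mm inside the mouth, which is about the calibration error of 2 mm.
- **Load:** in the last pictures the bottle stands in its pocket and the brush lies in its compartment. The gripper is clear, and nothing else was touched.

No check failed. The only disagreement was that roughly 2 mm spread between cameras. hand_in reported no verdict.

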